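# Lock the burr carrier into the coffee grinder

### The arm

A 7-joint arm with a two-finger parallel gripper is mounted at the origin on the work surface. World frame = base frame: x ahead of the robot, y to its left, z up, the work surface at z = 0. Lengths are in m, angles in rad, forces in N, time in s.
With the tool pointing down it reaches from about 0.425 to 0.875 m from the base axis. Payload 4.7 kg.
Tool frame: the origin (TCP) lies midway between the tips of the shut fingers; the grasp point (between the pads) lies 19 mm behind it; z points along the fingers, x is the direction in which the jaws open and shut, and the axes are right-handed (so a half turn about z gives the same grasp; the last joint's range is limited). The gripper opens to 87 mm and grips with 3 to 60 N. Pads are 19 mm wide; open, the fingers measure 117 mm over their backs; the gripper's body (75 mm by 190 mm) begins 51 mm behind the grasp point.
Start: joints at [-1.135, 0.321, -0.07, 1.45, 0.023, 1.371, -0.057], TCP at [0.266, 0.593, 0.223] pointing down, gripper open.
Joint ranges: [-2.86, 2.86], [-0.3, 2.09], [-1.38, 1.24], [0.06, 2.45], [-1.56, 4.7], [0.09, 2.05], [-2.69, 2.69]. Speed limits (rad/s): [2.57, 2.57, 3.14, 3.14, 3.14, 3.14, 3.14].

### API

Orientations are given as a rotation vector (axis times angle).
In Python, from bench import get_state, eyes, ticket gives the robot as it stands.
- The arm moves only by the tool carry_out, never from a script. Its argument "motion" is a list of rows, each a list of 2 entries, a list of its own where there are three numbers: the shift along the world's x, y, z in m, then the turn about the world's z in rad. A call has 1 to 20 rows; each row is the pose to reach, as a shift and turn from the pose commanded when the call began; what a row does not reach only later rows make up. A row lasts 1/10 s, in which the tool goes at most 50 mm and 8.59 degrees, less where a joint would pass 70% of its speed; a pose out of reach is approached as far as the arm can. A call with a gripper value outside its range is refused whole. "grip" is the gripper command: -1 is fully open, 1 is shut, values between are in proportion, set as the call begins (left out, the last holds). The fingers move at their own pace and stop on an object; "squeeze" is the grip in N (left out, the last holds). Time passes only in rows, so rows that repeat a pose let the fingers close. It gives the time, the measured TCP pose, the force and the opening at its end, in the units of the state.
- get_state(): the state, without advancing time (a new reading comes with each control period).
- eyes.get_image(name): name is "scene" or "side" or "wrist"; returns a dict with "pixels" (400x640x3 uint8, blue, green, red), "mtx" (3x3 intrinsics, pixels), "extrinsics" (4x4, takes a point from camera to world coordinates). Camera axes: x right, y down, z forward; pixel columns grow to the right and rows downward; lengths in m; the calibration is good to about 2 mm. A picture is of the moment at which its call begins. There is no depth.
- ticket.close_job(): hands the job in, once; it reports no verdict.
The state is a dict: "time": time; "joint_positions": joint angles; "qd": joint speeds; "joint_torque": joint torques, N m; "position": TCP position; "tool_rot": TCP orientation; "ft_force": force on the tool from outside, world axes, zero at the start; "torque": the same for the moment, N m; "grip_width": opening from 0.0 (shut) to 1.0 (fully open).
Only numpy, scipy, OpenCV 4.12 (cv2) and the standard library are available. Lean on these libraries where they do the work, as an engineer would, in place of code of your own. Each camera call takes 0.05 s, during which the arm holds its last target. There are 200 camera calls.

### The job

Put the grinder's burr carrier, the aluminium disc with the black grip bar on the service mat, back into the open chamber on top of the white grinder: lugs through the slots, push it down gently against the spring, turn it clockwise until it meets its stop, and let it spring up into its locked catch. Do not force it, in pressing or in turning, let go of it once it is locked, and leave the other loose things on the counter and the mat where they are.

Things in the scene. Friction and masses are not known exactly. Their poses are not given: they have to be found in the camera images.
- carrier: Loose burr carrier, 0.2 to 0.31 kg, upright on the mat. Origin: centre of its underside. Boss 58.6 mm across (foot chamfered), 21.5 mm tall; two opposite lugs along its x axis, 10 mm wide, 2 to 8 mm above the origin, reaching 38 mm from the axis; above the boss an aluminium disc 84 mm across, from 21.5 to 27.5 mm, with red marks over the lugs. Half a turn about z leaves it the same.
- bar (a point): Middle of the top of the carrier's black grip bar, 52.5 mm above the carrier's origin, same axes. The bar is 56 mm long along x, 14 mm thick in y, and stands 25 mm above the disc.
- socket (a point): Centre of the top face of the steel collar round the grinder's open chamber, 195 mm above the counter; x runs along the two entry slots, z up. Collar 94 mm across, bore 62 mm. A spring plunger meets the boss when the carrier's origin is 9 mm below this point and pushes back 1 N per mm from there; left in the slots the carrier floats with its origin about 11.5 mm below.
- slot (a point): Mouth of one of the two entry slots in the collar's top face, 36 mm from its centre on the +x side (the other is opposite), with a red mark beside it. A slot is about 14 mm wide and reaches 40 mm from the centre; the lugs go straight down through them.
- track (a point): Point on the chamber's axis 18 mm below point socket. With the carrier's origin here or lower (7 to 10 N pressed on) its lugs are under the rim and turn freely (under 0.2 N m), clockwise from above only; 3.5 mm lower the disc meets the collar, solid. Between 56 and 90 degrees from the slots, unseen and differing from machine to machine, the lugs meet a solid stop right at the catch.
- grinder: White fixed grinder, 250 x 150 mm foot, origin on the counter under point socket, same axes. The catch is a 4 mm deep pocket in the rim's underside, 4 to 7 degrees wider than a lug, ending at the stop. Let up there, the carrier rises to its locked height, origin 14 mm below point socket; let up too early it stays 18 mm below, unlocked. 45 N of contact (about 1.1 N m against the stop) is forcing it.
- mat: Black rubber service mat, fixed, 220 x 240 x 4 mm, origin at the centre of its underside. The carrier, brush and burr lie on it.
- brush: Loose brush, 150 mm long, on the mat, a bystander.
- burr: Loose dark steel ring burr, 58 mm across, 9 mm high, on the mat, a bystander.
- tamper: Loose steel tamper, 80 mm high, a bystander.
- pitcher: Loose steel milk pitcher, 100 mm high, a bystander.
- dosing_cup: Loose dark dosing cup, 60 mm high, a bystander.
- cups: Loose stack of white paper cups, about 170 mm high, a bystander.
There are look-alikes about, which are no part of the job. What is shaped like the carrier but green or pink is not meant.

How it is judged:
By the outcome, as a careful person would: the job done as asked, in the order asked, and still so for the second after the job is handed in, with the robot touching nothing.
It also fails if it takes over 72 s, if anything falls off the work surface, if the arm or the gripper's body presses on something with over 40 N, if the wrist force passes 120 N, or if a joint passes its speed limit or range.

## Working session

There is one attempt and no reset: what is moved stays moved. The work goes in short steps, Python scripts to look and compute and a tool call to move; the robot and the scene stay as the last step left them, time stands still between calls to the robot, and variables do not carry over. Pictures are saved under pics/ and viewed, about 8 in all and at most 12, crops included, and the job is handed in when it is done.

Besides the shell and the picture viewer there is one more tool, called after "Emit:" as name(argument=value, ...) on one line, values as JSON. carry_out: Moves the arm, as the interface text tells. Its arguments: {"type":"object","properties":{"motion":{"type":"array","items":{"type":"array"}},"grip":{"type":"number"},"squeeze":{"type":"number"}},"required":["motion"]}

```bash
mkdir -p pics; cat > h.py <<'E'
import numpy as np, cv2
from bench import get_state, eyes, ticket
def snap(n,f):
    d=eyes.get_image(n); cv2.imwrite(f'pics/{f}.png',d['pixels']); np.savez(f'pics/{f}.npz',m=d['mtx'],e=d['extrinsics']); return d
def w(f,u,v,z):
    d=np.load(f'pics/{f}.npz'); e=d['e']; r=e[:3,:3]@np.linalg.inv(d['m'])@[u,v,1]; o=e[:3,3]
    return o+r*(z-o[2])/r[2]
def px(f,p):
    d=np.load(f'pics/{f}.npz'); q=np.linalg.inv(d['e'])@[*p,1]; q=d['m']@q[:3]; return q[:2]/q[2]
def crop(f,x0,y0,x1,y1,s,out):
    im=cv2.imread(f'pics/{f}.png')[y0:y1,x0:x1]; cv2.imwrite(f'pics/{out}.png',cv2.resize(im,None,fx=s,fy=s,interpolation=cv2.INTER_CUBIC))
E
python3 - <<'E'
from h import *
a=snap('scene','s1');b=snap('side','d1')
print(a['extrinsics'],b['extrinsics'],a['mtx']); print(get_state())
E
```

```text
[[ 0.63714837  0.5843537  -0.50256613  1.16359349]
 [ 0.77073799 -0.4811906   0.41763448 -0.54208697]
 [ 0.00221616 -0.65344193 -0.7569734   1.09931083]
 [ 0.          0.          0.          1.        ]] [[ 0.7883651  -0.30958573  0.53163629 -0.30250457]
 [-0.61510992 -0.41206261  0.67219356 -1.0213508 ]
 [ 0.0109659  -0.8569487  -0.51528504  0.94311293]
 [ 0.          0.          0.          1.        ]] [[404.56799159   0.         314.29278906]
 [  0.         404.56799159 195.23010169]
 [  0.           0.           1.        ]]
{'time': 0.1, 'joint_positions': array([-1.1349209 ,  0.32175462, -0.07011721,  1.4515828 ,  0.02266657,
        1.37078779, -0.05692885]), 'qd': array([ 7.73196394e-05, -2.15089271e-03, -1.14030864e-03, -2.63541814e-03,
       -4.28423127e-04, -1.85390555e-04,  1.07166149e-03]), 'joint_torque': array([-7.83197502e-04, -4.92570877e+01, -4.06150203e-01, -3.13398206e+01,
       -6.40910701e-02,  3.94897966e-02,  9.58423152e-05]), 'position': array([0.26593863, 0.59255392, 0.22155247]), 'tool_rot': array([ 2.63629999e+00,  1.70669219e+00, -2.16551629e-03]), 'ft_force': array([-0.31135919, -0.44430743,  0.0691534 ]), 'torque': array([ 0.00231919,  0.01821904, -0.02847931]), 'grip_width': 0.9982791997561219}
```

View pics/s1.png

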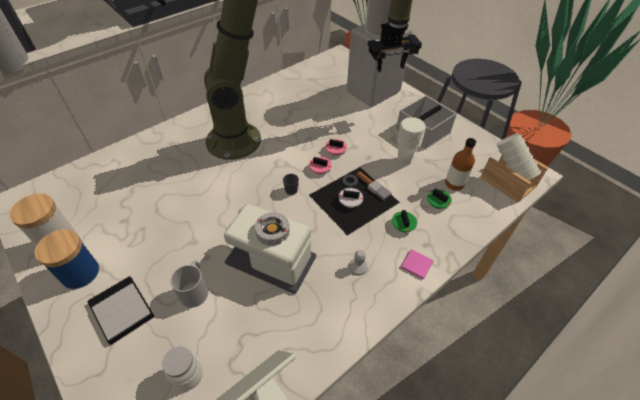

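View pics/d1.png

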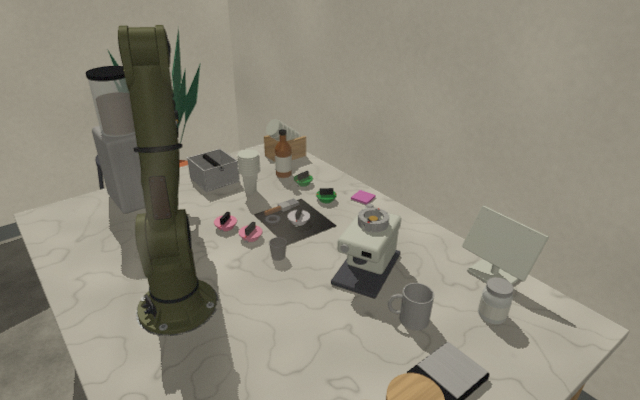

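The scene view shows the carrier on the mat near pixel (350,198) and the grinder's collar near (272,229). In the side view they are near (298,217) and (374,219).

```bash
python3 - <<'E'
from h import *
print(w('s1',350,196,.031),w('d1',298,216,.031)); print(w('s1',272,228,.195),w('d1',374,218,.195))
print(w('s1',313,160,.05)[:2],w('s1',291,178,.06)[:2])
a=cv2.imread('pics/s1.png')[170:250,232:392];b=cv2.imread('pics/d1.png')[180:260,262:422]
cv2.imwrite('pics/c1.png',cv2.resize(np.vstack([a[:,:],b]),None,fx=3.7,fy=3.7,interpolation=cv2.INTER_CUBIC))
E
```

```text
[0.53612746 0.14108309 0.031     ] [0.53859499 0.1379589  0.031     ]
[ 0.58109023 -0.20934807  0.195     ] [ 0.56474557 -0.21816784  0.195     ]
[0.33100128 0.14299756] [0.35962245 0.01906442]
```

View pics/c1.png

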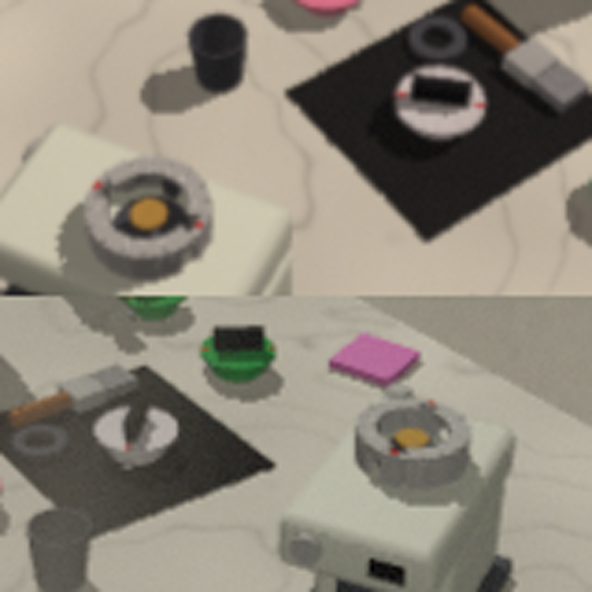

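```bash
python3 - <<'E'
from h import *
S=lambda u,v,z:w('s1',232+u/3.7,170+v/3.7,z)
D=lambda u,v,z:w('d1',262+u/3.7,180+(v-296)/3.7,z)
for n,F,p,q,z in(('sock s',S,(98,186),(199,226),.195),('sock d',D,(394,452),(431,403),.195),('car s',S,(401,96),(481,104),.0315)):
    a,b=F(*p,z),F(*q,z);d=b-a;print(n,a,b,(a+b)/2,np.linalg.norm(d),np.degrees(np.arctan2(d[1],d[0])))
print(D(128,447,.0315),S(441,100,.0315),D(137,432,.0315))
E
```

```text
sock s [ 0.53524544 -0.22293361  0.195     ] [ 0.61361636 -0.18627922  0.195     ] [ 0.5744309  -0.20460642  0.195     ] 0.08651904623922173 25.0656788756299
sock d [ 0.53533345 -0.22479712  0.195     ] [ 0.61306852 -0.18875445  0.195     ] [ 0.57420099 -0.20677579  0.195     ] 0.08568439210076978 24.875286891061457
car s [0.51493585 0.11506271 0.0315    ] [0.56994772 0.16631461 0.0315    ] [0.54244179 0.14068866 0.0315    ] 0.07518685990669016 42.973528831059355
[0.51474082 0.11406093 0.0315    ] [0.54250287 0.14074556 0.0315    ] [0.53808865 0.13083634 0.0315    ]
```

Emit:
carry_out(motion=[[[0.04,-0.03,0],0.1],[[0.276,-0.453,0],1.173],[[0.276,-0.453,0],1.173],[[0.276,-0.453,0],1.173],[[0.276,-0.453,0],1.173],[[0.276,-0.453,0],1.173],[[0.276,-0.453,0],1.173],[[0.276,-0.453,0],1.173],[[0.276,-0.453,0],1.173],[[0.276,-0.453,0],1.173],[[0.276,-0.453,0],1.173],[[0.276,-0.453,0],1.173],[[0.276,-0.453,-0.02],1.173],[[0.276,-0.453,-0.05],1.173],[[0.276,-0.453,-0.05],1.173],[[0.276,-0.453,-0.05],1.173]], grip=0.0)

```text
time: 1.7
position: [0.5416, 0.1403, 0.1724]
tool_rot: [-1.25, -2.881, 0.002]
ft_force: [0.2, 0.2, 0.4]
grip_width: 0.501
```

```bash
python3 - <<'E'
from h import *
d=snap('wrist','w1'); s=get_state(); print(s['time'],s['position'],s['tool_rot'],s['joint_positions'],s['ft_force'])
print(d['extrinsics'],px('w1',[.542,.140,.0315]))
E
```

```text
1.75 [0.54243793 0.14049547 0.17348257] [1.25074934e+00 2.88132106e+00 9.35814920e-04] [-0.47231247  0.15871031  0.18997781  1.75185556 -0.0317732   1.23321829
  2.04834222] [-0.29787608  1.09081414  0.43193408]
[[-6.82724437e-01  7.04533484e-01  1.93700574e-01  4.89975781e-01]
 [ 7.30675354e-01  6.58635434e-01  1.79757871e-01  9.05102125e-02]
 [-9.32622731e-04  2.64257327e-01 -9.64451759e-01  3.34867040e-01]
 [ 0.00000000e+00  0.00000000e+00  0.00000000e+00  1.00000000e+00]] [319.29493914 186.41755553]
```

View pics/w1.png

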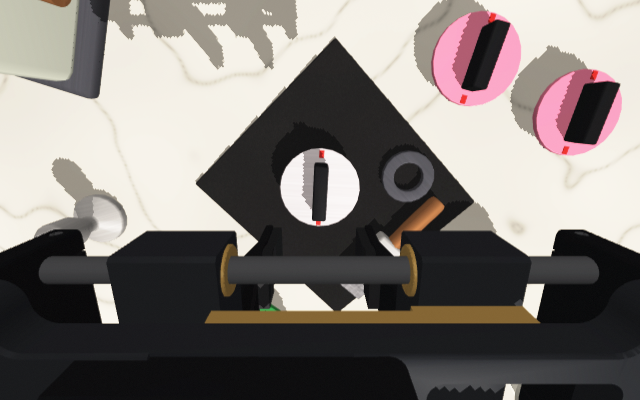

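The wrist view shows the disc centred at (320,187), with red marks at (321.5,153) and (318,223). My estimate projected to (319.3,186.4), so they agree.

```bash
python3 - <<'E'
from h import *
a,b=w('w1',318,223,.0315),w('w1',321.5,153,.0315);d=b-a;print(a,b,(a+b)/2,w('w1',320,187,.0315),np.degrees(np.arctan2(d[1],d[0])),np.linalg.norm(d))
t=w('w1',320,163,.0565);u=w('w1',320,221,.0565);print(t,u,(t+u)/2)
r=get_state()['tool_rot'];R=cv2.Rodrigues(r)[0];print(np.degrees(np.arctan2(R[1,0],R[0,0])))
E
```

```text
[0.57281985 0.16691225 0.0315    ] [0.51488654 0.11770849 0.0315    ] [0.5438532  0.14231037 0.0315    ] [0.54195292 0.1409723  0.0315    ] -139.65818181635046 0.07600840364775348
[0.52066428 0.12087938 0.0565    ] [0.56308266 0.16062655 0.0565    ] [0.54187347 0.14075296 0.0565    ]
133.0697408065362
```

Emit:
carry_out(motion=[[[0,0.0005,-0.04],-0.025],[[0,0.0005,-0.08],-0.025],[[0,0.0005,-0.11],-0.025],[[0,0.0005,-0.13],-0.025],[[0,0.0005,-0.139],-0.025],[[0,0.0005,-0.139],-0.025],[[0,0.0005,-0.139],-0.025]])

```text
time: 2.45
position: [0.5435, 0.141, 0.0353]
tool_rot: [1.287, 2.864, 0.003]
ft_force: [-0.3, -0.7, -0.2]
grip_width: 0.503
```

Emit:
carry_out(motion=[[[0,0,0],0],[[0,0,0],0],[[0,0,0],0],[[0,0,0],0],[[0,0,0],0],[[0,0,0],0],[[0,0,0],0],[[0,0,0],0]], grip=1.0, squeeze=45)

```text
time: 3.25
position: [0.5419, 0.1408, 0.0338]
tool_rot: [-1.287, -2.865, -0.0]
ft_force: [-1.9, 0.7, 3.9]
grip_width: 0.153
```

Emit:
carry_out(motion=[[[0,0,0.01],0],[[0,0,0.03],0],[[0,0,0.07],0],[[0,0,0.12],0],[[0,0,0.17],0],[[0,0,0.21],0],[[0.003,-0.02,0.231],-0.05],[[0.006,-0.06,0.231],-0.1],[[0.01,-0.105,0.231],-0.15],[[0.014,-0.15,0.231],-0.2],[[0.018,-0.195,0.231],-0.25],[[0.022,-0.24,0.231],-0.29],[[0.026,-0.28,0.231],-0.29],[[0.029,-0.315,0.231],-0.29],[[0.031,-0.337,0.231],-0.29],[[0.032,-0.347,0.231],-0.29],[[0.032,-0.347,0.231],-0.29],[[0.032,-0.347,0.231],-0.29]])

```text
time: 5.05
position: [0.5743, -0.2048, 0.2643]
tool_rot: [-1.686, -2.65, -0.001]
ft_force: [0.9, 0.5, -2.9]
grip_width: 0.159
```

```bash
python3 - <<'E'
from h import *
for n,f in(('scene','s2'),('side','d2'),('wrist','w2')): snap(n,f)
s=get_state(); print(s['time'],s['position'],s['tool_rot'],s['joint_positions'],s['ft_force'],s['grip_width'])
R=cv2.Rodrigues(s['tool_rot'])[0];print(np.degrees(np.arctan2(R[1,0],R[0,0])))
ims=[]
for f in('s2','d2'):
    c=px(f,[.574,-.206,.24]).astype(int);x,y=c-[50,35];print(f,x,y);ims.append(cv2.imread(f'pics/{f}.png')[y:y+75,x:x+100])
A=cv2.resize(np.hstack(ims),None,fx=4,fy=4,interpolation=cv2.INTER_CUBIC)
B=cv2.imread('pics/w2.png')[90:270,160:480];B=cv2.resize(B,None,fx=1.66,fy=1.66);B=cv2.copyMakeBorder(B,0,0,0,800-B.shape[1],cv2.BORDER_CONSTANT)
cv2.imwrite('pics/c2.png',np.vstack([A,B])[:600])
E
```

```text
5.2 [ 0.57453744 -0.20433108  0.26456481] [-1.68398008e+00 -2.65150903e+00 -1.46484003e-03] [-0.10004872  0.22916832  0.4783845   1.51000207 -0.10686911  1.42853736
  2.39276667] [ 0.3138238   0.141923   -2.15204413] 0.15690858133204275
115.16054667633102
s2 220 180
d2 324 167
```

View pics/c2.png

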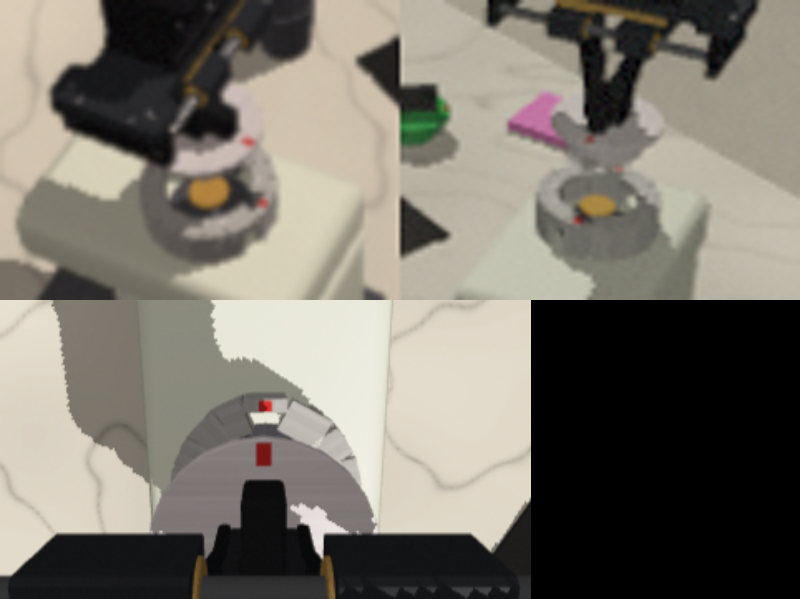

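The carrier hangs over the collar. In the wrist crop its mark is at (264,454) and the collar's mark at (266,406), so the angles look aligned.

```bash
python3 - <<'E'
from h import *
W=lambda u,v,z:w('w2',160+u/1.66,90+(v-300)/1.66,z)
S=lambda u,v,z:w('s2',220+u/4,180+v/4,z)
D=lambda u,v,z:w('d2',324+(u-400)/4,167+v/4,z)
zc=.2645-.0298+.0275
e=np.array([np.cos(np.radians(25)),np.sin(np.radians(25)),0])
print('wrist car',W(264,454,zc),W(264,454,zc)+.0385*e,'collar',W(266,406,.195),W(266,406,.195)+.043*e)
print('disc left/right wrist',W(152,532,zc),W(376,532,zc))
print('collar W l/r',W(172,475,.195),W(360,475,.195))
print('scene car',S(248,142,zc)-.0385*e,'collar',S(264,203,.195)-.043*e)
print('side car',D(589,139,zc)+.0385*e,'collar',D(578,220,.195)+.043*e)
E
```

```text
wrist car [ 0.5436373 -0.2193787  0.2622   ] [ 0.57853015 -0.20310789  0.2622    ] collar [ 0.53604104 -0.22181974  0.195     ] [ 0.57501227 -0.20364716  0.195     ]
disc left/right wrist [ 0.58663558 -0.24353887  0.2622    ] [ 0.5524794  -0.17085801  0.2622    ]
collar W l/r [ 0.58599898 -0.24905426  0.195     ] [ 0.54693389 -0.16590578  0.195     ]
scene car [ 0.57322002 -0.20650478  0.2622    ] collar [ 0.57413036 -0.20332315  0.195     ]
side car [ 0.5772327  -0.20586704  0.2622    ] collar [ 0.57495263 -0.20600658  0.195     ]
```

Emit:
carry_out(motion=[[[-0.0005,0.0003,-0.015],0],[[-0.001,0.0003,-0.029],0],[[-0.001,0.0003,-0.034],0],[[-0.001,0.0003,-0.034],0],[[-0.001,0.0003,-0.034],0],[[-0.001,0.0003,-0.034],0]])

```text
time: 5.8
position: [0.5735, -0.2064, 0.2311]
tool_rot: [1.688, 2.649, 0.0]
ft_force: [1.1, -1.0, -1.9]
grip_width: 0.157
```

```bash
python3 - <<'E'
from h import *
for n,f in(('scene','s3'),('side','d3'),('wrist','w3')): snap(n,f)
s=get_state(); print(s['time'],s['position'],s['ft_force'],s['torque'])
ims=[]
for f in('s3','d3'):
    c=px(f,[.574,-.206,.21]).astype(int);x,y=c-[33,25];print(f,x,y);ims.append(cv2.imread(f'pics/{f}.png')[y:y+50,x:x+66])
A=cv2.resize(np.hstack(ims),None,fx=6,fy=6,interpolation=cv2.INTER_CUBIC)
B=cv2.imread('pics/w3.png')[130:250,200:440];B=cv2.resize(B,None,fx=2.5,fy=2.5);B=cv2.copyMakeBorder(B,0,0,0,A.shape[1]-B.shape[1],cv2.BORDER_CONSTANT)
cv2.imwrite('pics/c3.png',np.vstack([A,B])[:600])
E
```

```text
5.95 [ 0.57340169 -0.20632521  0.23110213] [-0.02647495 -0.24015675 -1.68372533] [0.00475321 0.02723715 0.03067696]
s3 238 197
d3 340 186
```

View pics/c3.png

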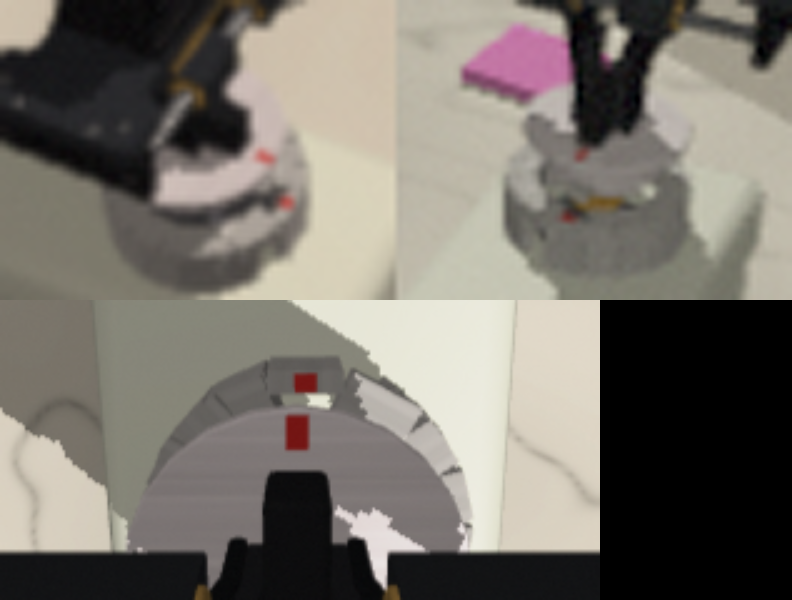

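The wrist crop has the carrier's mark at (297,433) and the collar's at (306,382). In the scene crop they are (265,157) and (286,202), and in the side crop (582,155) and (569,217).

```bash
python3 - <<'E'
from h import *
W=lambda u,v,z:w('w3',200+u/2.5,130+(v-300)/2.5,z)
S=lambda u,v,z:w('s3',238+u/6,197+v/6,z)
D=lambda u,v,z:w('d3',340+(u-396)/6,186+v/6,z)
zc=.2311-.0298+.0275
c,s=np.cos(np.radians(25)),np.sin(np.radians(25)); M=np.array([[c,s],[-s,c]]);print('tcp',M@[.5734,-.2063])
for n,F,a,b,g in(('w',W,(297,433),(306,382),1),('s',S,(265,157),(286,202),-1),('d',D,(582,155),(569,217),1)):
    p=M@F(*a,zc)[:2]+[g*.038,0];q=M@F(*b,.195)[:2]+[g*.043,0];print(n,p,q,q-p)
for u1,u2,v,z in((132,468,550-20,zc),(155,440,455,.195)): print((M@W(u1,v,z)[:2]+M@W(u2,v,z)[:2])/2)
E
```

```text
tcp [ 0.43249074 -0.42930061]
w [ 0.43630857 -0.43014043] [ 0.43493503 -0.4277576 ] [-0.00137354  0.00238283]
s [ 0.43139271 -0.43005931] [ 0.43345303 -0.42705716] [0.00206032 0.00300216]
d [ 0.43442307 -0.43288762] [ 0.43363838 -0.4309038 ] [-0.00078469  0.00198382]
[ 0.42180307 -0.42945879]
[ 0.41226666 -0.43006823]
```

Emit:
carry_out(motion=[[[-0.0009,0.002,0],0],[[-0.0009,0.002,0],0],[[-0.0009,0.002,-0.003],0],[[-0.0009,0.002,-0.006],0],[[-0.0009,0.002,-0.009],0],[[-0.0009,0.002,-0.009],0]])

```text
time: 6.55
position: [0.5718, -0.2041, 0.2208]
tool_rot: [-1.688, -2.648, 0.001]
ft_force: [-0.9, 0.2, -1.5]
grip_width: 0.159
```

Emit:
carry_out(motion=[[[0,0,-0.002],0],[[0,0,-0.004],0],[[0,0,-0.005],0],[[0,0,-0.005],0]])

```text
time: 6.95
position: [0.5721, -0.2041, 0.2164]
tool_rot: [-1.688, -2.649, 0.0]
ft_force: [0.1, -0.1, -1.7]
grip_width: 0.157
```

Emit:
carry_out(motion=[[[0,0,-0.002],0],[[0,0,-0.004],0],[[0,0,-0.005],0],[[0,0,-0.005],0]])

```text
time: 7.35
position: [0.5725, -0.2043, 0.212]
tool_rot: [1.688, 2.649, 0.001]
ft_force: [-0.7, -0.4, 1.6]
grip_width: 0.157
```

Emit:
carry_out(motion=[[[0,0,-0.002],0],[[0,0,-0.004],0],[[0,0,-0.006],0],[[0,0,-0.006],0],[[0,0,-0.006],0]])

```text
time: 7.85
position: [0.5725, -0.2042, 0.2066]
tool_rot: [1.688, 2.649, 0.001]
ft_force: [-1.6, 0.7, 7.0]
grip_width: 0.155
```

```bash
python3 - <<'E'
from h import *
s=get_state(); print(s['time'],s['position'],s['ft_force'],s['torque'],s['joint_positions'])
E
```

```text
7.85 [ 0.57249574 -0.20424209  0.20662297] [-1.55212557  0.73748557  6.99283769] [0.24892312 0.50691293 0.00678417] [-0.09794056  0.25060891  0.47357379  1.60175645 -0.11762873  1.31651438
  2.39948599]
```

Emit:
carry_out(motion=[[[0,0,-0.001],0],[[0,0,-0.0015],0],[[0,0,-0.0015],-0.05],[[0,0,-0.0015],-0.1],[[0,0,-0.0015],-0.15],[[0,0,-0.0015],-0.2],[[0,0,-0.0015],-0.2]])

```text
time: 8.55
position: [0.573, -0.2044, 0.2056]
tool_rot: [1.944, 2.465, 0.002]
ft_force: [-1.5, 1.0, 7.2]
grip_width: 0.156
```

```bash
cat > st.py <<'E'
from h import *
s=get_state(); R=cv2.Rodrigues(s['tool_rot'])[0]
print(s['time'],s['position'].round(4),s['ft_force'].round(2),s['torque'].round(3),'cw deg',round(115.0-np.degrees(np.arctan2(R[1,0],R[0,0])),2),s['grip_width'])
E
python3 st.py
```

```text
8.55 [ 0.573  -0.2044  0.2056] [-1.48  0.98  7.15] [ 0.168  0.378 -0.043] cw deg 11.52 0.1563385905906814
```

Emit:
carry_out(motion=[[[0,0,0],-0.06],[[0,0,0],-0.13],[[0,0,0],-0.2],[[0,0,0],-0.27],[[0,0,0],-0.34],[[0,0,0],-0.41],[[0,0,0],-0.48],[[0,0,0],-0.55],[[0,0,0],-0.62],[[0,0,0],-0.65],[[0,0,0],-0.65]])

```text
time: 9.65
position: [0.5734, -0.2045, 0.2057]
tool_rot: [2.629, 1.716, 0.004]
ft_force: [-0.1, 0.6, 7.4]
grip_width: 0.158
```

```bash
python3 st.py
```

```text
9.65 [ 0.5734 -0.2045  0.2057] [-0.1   0.65  7.44] [ 0.027  0.188 -0.05 ] cw deg 48.74 0.15788774376356662
```

Emit:
carry_out(motion=[[[0,0,0],0],[[0,0,0],-0.03],[[0,0,0],-0.06],[[0,0,0],-0.09],[[0,0,0],-0.11],[[0,0,0],-0.11]], squeeze=26)

```text
time: 10.25
position: [0.5734, -0.2045, 0.2057]
tool_rot: [2.719, 1.569, 0.004]
ft_force: [-1.4, -0.1, 8.4]
grip_width: 0.156
```

```bash
python3 st.py
```

```text
10.25 [ 0.5734 -0.2045  0.2057] [-1.35 -0.13  8.36] [0.068 0.201 0.03 ] cw deg 55.03 0.1561958581761478
```

Emit:
carry_out(motion=[[[0,0,0],-0.01],[[0,0,0],-0.02],[[0,0,0],-0.02]])

```text
time: 10.55
position: [0.5734, -0.2045, 0.2057]
tool_rot: [2.735, 1.542, 0.004]
ft_force: [-0.7, -0.4, 7.7]
grip_width: 0.159
```

```bash
python3 st.py
```

```text
10.55 [ 0.5734 -0.2045  0.2057] [-0.7  -0.45  7.66] [0.099 0.152 0.043] cw deg 56.16 0.1591596244923023
```

Emit:
carry_out(motion=[[[0,0,0],-0.015],[[0,0,0],-0.03],[[0,0,0],-0.03]])

```text
time: 10.85
position: [0.5733, -0.2045, 0.2057]
tool_rot: [2.758, 1.501, 0.004]
ft_force: [0.1, 0.7, 7.0]
grip_width: 0.161
```

```bash
python3 st.py
```

```text
10.85 [ 0.5733 -0.2045  0.2057] [0.08 0.7  6.98] [0.078 0.156 0.072] cw deg 57.88 0.16124549544413294
```

Emit:
carry_out(motion=[[[0,0,0],-0.015],[[0,0,0],-0.03],[[0,0,0],-0.03]])

```text
time: 11.15
position: [0.5733, -0.2045, 0.2057]
tool_rot: [2.78, 1.459, 0.004]
ft_force: [-0.4, 0.7, 8.5]
grip_width: 0.158
```

```bash
python3 st.py
```

```text
11.15 [ 0.5733 -0.2045  0.2057] [-0.35  0.73  8.48] [ 0.054  0.163 -0.01 ] cw deg 59.6 0.15753328914614737
```

Emit:
carry_out(motion=[[[0,0,0],-0.01],[[0,0,0],-0.02],[[0,0,0],-0.02]])

```text
time: 11.45
position: [0.5734, -0.2045, 0.2057]
tool_rot: [2.794, 1.432, 0.004]
ft_force: [-0.2, 0.2, 8.2]
grip_width: 0.159
```

```bash
python3 st.py
```

```text
11.45 [ 0.5734 -0.2045  0.2057] [-0.24  0.17  8.18] [0.031 0.174 0.048] cw deg 60.74 0.1588462457300144
```

Just noise so far, so I'll keep going.

Emit:
carry_out(motion=[[[0,0,0],-0.015],[[0,0,0],-0.03],[[0,0,0],-0.03]])

```text
time: 11.75
position: [0.5733, -0.2046, 0.2057]
tool_rot: [2.815, 1.389, 0.004]
ft_force: [-0.7, 1.3, 6.7]
grip_width: 0.158
```

```bash
python3 st.py
```

```text
11.75 [ 0.5733 -0.2046  0.2057] [-0.66  1.28  6.71] [0.055 0.147 0.019] cw deg 62.47 0.15784267621776452
```

Emit:
carry_out(motion=[[[0,0,0],-0.015],[[0,0,0],-0.03],[[0,0,0],-0.03]])

```text
time: 12.05
position: [0.5733, -0.2046, 0.2057]
tool_rot: [2.836, 1.347, 0.004]
ft_force: [-0.5, 0.1, 6.4]
grip_width: 0.159
```

```bash
python3 st.py
```

```text
12.05 [ 0.5733 -0.2046  0.2057] [-0.54  0.09  6.45] [0.035 0.209 0.021] cw deg 64.19 0.15868283394335456
```

Emit:
carry_out(motion=[[[0,0,0],-0.015],[[0,0,0],-0.03],[[0,0,0],-0.03]])

```text
time: 12.35
position: [0.5734, -0.2045, 0.2057]
tool_rot: [2.856, 1.304, 0.004]
ft_force: [-0.0, -0.0, 6.9]
grip_width: 0.155
```

```bash
python3 st.py
```

```text
12.35 [ 0.5734 -0.2045  0.2057] [-0.01 -0.01  6.91] [0.062 0.151 0.047] cw deg 65.9 0.15469121550678128
```

Emit:
carry_out(motion=[[[0,0,0],-0.015],[[0,0,0],-0.03],[[0,0,0],-0.03]])

```text
time: 12.65
position: [0.5734, -0.2045, 0.2057]
tool_rot: [2.875, 1.262, 0.005]
ft_force: [0.4, 0.3, 7.6]
grip_width: 0.16
```

```bash
python3 st.py
```

```text
12.65 [ 0.5734 -0.2045  0.2057] [0.4  0.26 7.59] [ 0.085  0.164 -0.01 ] cw deg 67.61 0.1599503987710685
```

Emit:
carry_out(motion=[[[0,0,0],-0.015],[[0,0,0],-0.03],[[0,0,0],-0.03]])

```text
time: 12.95
position: [0.5736, -0.2043, 0.2057]
tool_rot: [2.893, 1.219, 0.005]
ft_force: [-0.0, 0.7, 7.3]
grip_width: 0.156
```

```bash
python3 st.py
```

```text
12.95 [ 0.5736 -0.2043  0.2057] [-0.02  0.66  7.28] [0.042 0.097 0.141] cw deg 69.3 0.1557535055702344
```

Emit:
carry_out(motion=[[[0,0,0],-0.015],[[0,0,0],-0.03],[[0,0,0],-0.03]])

```text
time: 13.25
position: [0.5742, -0.204, 0.2057]
tool_rot: [2.911, 1.176, 0.007]
ft_force: [1.1, 0.7, 7.3]
grip_width: 0.158
```

```bash
python3 st.py
```

```text
13.25 [ 0.5742 -0.204   0.2057] [1.1  0.74 7.31] [ 0.126 -0.201  0.245] cw deg 70.99 0.1579688991100672
```

Torque is rising, which looks like the stop. I'll take smaller steps.

Emit:
carry_out(motion=[[[0,0,0],-0.007],[[0,0,0],-0.015],[[0,0,0],-0.015]])

```text
time: 13.55
position: [0.5743, -0.2039, 0.2057]
tool_rot: [2.919, 1.156, 0.007]
ft_force: [1.5, 1.2, 7.1]
grip_width: 0.155
```

```bash
python3 st.py
```

```text
13.55 [ 0.5743 -0.2039  0.2057] [1.52 1.25 7.12] [ 0.116 -0.256  0.462] cw deg 71.8 0.15506141945198326
```

Emit:
carry_out(motion=[[[0,0,0.001],0.006],[[0,0,0.002],0.01],[[0,0,0.003],0.01],[[0,0,0.003],0.01]])

```text
time: 13.95
position: [0.5741, -0.2038, 0.2076]
tool_rot: [2.914, 1.169, 0.006]
ft_force: [5.5, 0.6, 2.1]
grip_width: 0.158
```

```bash
python3 st.py
```

```text
13.95 [ 0.5741 -0.2038  0.2076] [5.49 0.6  2.14] [ 0.072 -1.193  0.284] cw deg 71.28 0.15761653131563974
```

Emit:
carry_out(motion=[[[0,0,-0.002],0],[[0,0,-0.003],0],[[0,0,-0.003],-0.005],[[0,0,-0.003],-0.01],[[0,0,-0.003],-0.01]])

```text
time: 14.45
position: [0.5742, -0.2038, 0.2063]
tool_rot: [2.92, 1.155, 0.007]
ft_force: [2.0, 1.1, 10.2]
grip_width: 0.159
```

```bash
python3 st.py
```

```text
14.45 [ 0.5742 -0.2038  0.2063] [ 1.99  1.06 10.18] [ 0.304 -0.614  0.385] cw deg 71.83 0.1593936901016435
```

Emit:
carry_out(motion=[[[0,0,0.001],0],[[0,0,0.001],-0.005],[[0,0,0.001],-0.01],[[0,0,0.001],-0.01]], squeeze=40)

```text
time: 14.85
position: [0.5741, -0.2038, 0.2064]
tool_rot: [2.925, 1.141, 0.006]
ft_force: [4.7, 0.9, 6.2]
grip_width: 0.156
```

```bash
python3 st.py; python3 - <<'E'
from h import *
snap('wrist','w4'); B=cv2.imread('pics/w4.png')[100:260,180:460]
cv2.imwrite('pics/c4.png',cv2.resize(B,None,fx=2.8,fy=2.8,interpolation=cv2.INTER_CUBIC))
E
```

```text
14.85 [ 0.5741 -0.2038  0.2064] [4.68 0.86 6.24] [ 0.161 -1.016  0.617] cw deg 72.38 0.15639362855967676
```

View pics/c4.png

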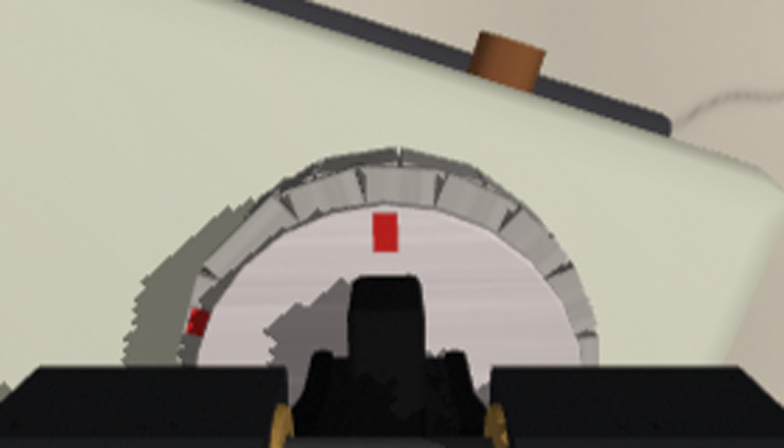

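The carrier is turned with the tool and seated in the collar (carrier mark at (385,232) in the crop, collar mark at (197,322)). At 0.6 N m it is firmly on the stop, so friction there probably held it down. I'll ease the torque, relieve the side force and let it up.

Emit:
carry_out(motion=[[[0.0005,0,0],0.01],[[0.001,0,0],0.02],[[0.001,0,0],0.025],[[0.001,0,0],0.025]])

```text
time: 15.3
position: [0.5742, -0.2038, 0.2064]
tool_rot: [2.913, 1.176, 0.004]
ft_force: [3.2, 1.4, 7.9]
grip_width: 0.158
```

```bash
python3 st.py
```

```text
15.3 [ 0.5742 -0.2038  0.2064] [3.17 1.41 7.85] [ 0.325 -0.569  0.146] cw deg 71.03 0.1581843286764057
```

Emit:
carry_out(motion=[[[0.001,0.0005,0],0],[[0.002,0.0008,0],0],[[0.002,0.0008,0.001],0],[[0.002,0.0008,0.002],0],[[0.002,0.0008,0.002],0]])

```text
time: 15.8
position: [0.5745, -0.2038, 0.2069]
tool_rot: [-2.913, -1.175, 0.002]
ft_force: [-0.5, 0.3, 3.2]
grip_width: 0.159
```

```bash
python3 st.py
```

```text
15.8 [ 0.5745 -0.2038  0.2069] [-0.5   0.32  3.16] [-0.141  0.174  0.126] cw deg 71.09 0.15936181266261318
```

Emit:
carry_out(motion=[[[0,0,-0.001],0],[[0,0,-0.0025],0],[[0,0,-0.0025],-0.01],[[0,0,-0.0025],-0.02],[[0,0,-0.0025],-0.025],[[0,0,-0.0025],-0.025]])

```text
time: 16.4
position: [0.5746, -0.2038, 0.2055]
tool_rot: [-2.927, -1.14, 0.001]
ft_force: [-2.4, 0.1, 8.9]
grip_width: 0.158
```

```bash
python3 st.py
```

```text
16.4 [ 0.5746 -0.2038  0.2055] [-2.43  0.09  8.95] [-0.016  0.64   0.633] cw deg 72.45 0.1577685076949257
```

Emit:
carry_out(motion=[[[-0.001,0,0],0.005],[[-0.001,0,0.001],0.01],[[-0.001,0,0.002],0.013],[[-0.001,0,0.003],0.013],[[-0.001,0,0.003],0.013]])

```text
time: 16.9
position: [0.5744, -0.2036, 0.2071]
tool_rot: [2.92, 1.158, -0.0]
ft_force: [3.9, -2.1, -1.7]
grip_width: 0.151
```

```bash
python3 st.py
```

```text
16.9 [ 0.5744 -0.2036  0.2071] [ 3.86 -2.05 -1.66] [-0.548 -0.882  0.383] cw deg 71.75 0.15075617030168173
```

Emit:
carry_out(motion=[[[0,0,-0.0015],0],[[0,0,-0.003],0],[[0,0,-0.003],0],[[0,0,-0.003],0]])

```text
time: 17.3
position: [0.5745, -0.2037, 0.2066]
tool_rot: [2.92, 1.158, 0.002]
ft_force: [-0.7, -0.8, 8.8]
grip_width: 0.156
```

```bash
python3 st.py; python3 - <<'E'
from h import *
snap('wrist','w5');snap('side','d5'); B=cv2.imread('pics/w5.png')[130:250,230:410]
B=cv2.resize(B,None,fx=4.4,fy=4.4,interpolation=cv2.INTER_CUBIC)
cv2.imwrite('pics/c5.png',B)
E
```

```text
17.3 [ 0.5745 -0.2037  0.2066] [-0.67 -0.84  8.8 ] [-0.134  0.171  0.387] cw deg 71.75 0.1555343917273415
```

View pics/c5.png

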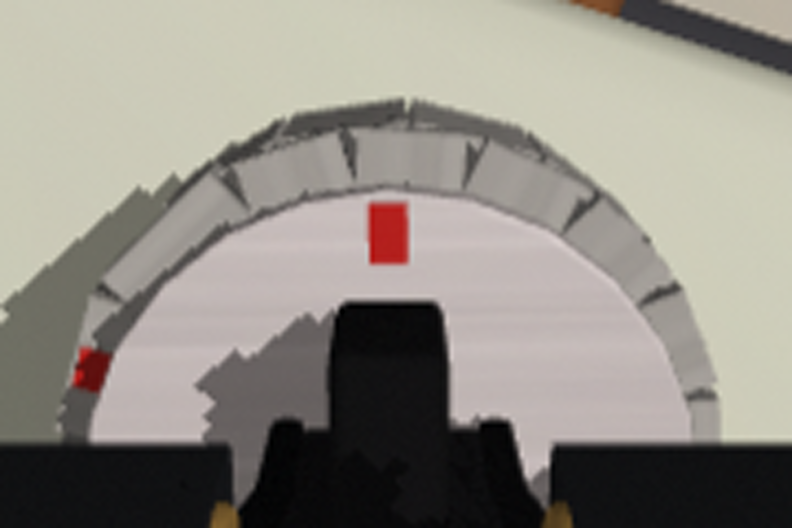

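The carrier is centred in the collar: in the crop both disc and collar are centred near x=391. I'll loosen the grip and let the spring lift it.

Emit:
carry_out(motion=[[[0,0,0],0],[[0,0,0],0],[[0,0,0.001],0],[[0,0,0.002],0],[[0,0,0.003],0],[[0,0,0.004],0],[[0,0,0.005],0],[[0,0,0.006],0],[[0,0,0.006],0]], squeeze=3)

```text
time: 18.3
position: [0.5737, -0.203, 0.2096]
tool_rot: [-2.919, -1.158, 0.002]
ft_force: [2.0, -1.7, -2.7]
grip_width: 0.163
```

```bash
python3 st.py; python3 - <<'E'
from h import *
snap('wrist','w6');snap('side','d6');snap('scene','s6'); B=cv2.imread('pics/w6.png')[130:250,230:410]
B=cv2.resize(B,None,fx=4.4,fy=4.4,interpolation=cv2.INTER_CUBIC)
cv2.imwrite('pics/c6.png',B)
E
```

```text
18.3 [ 0.5737 -0.203   0.2096] [ 2.01 -1.68 -2.71] [-0.288 -0.607  0.023] cw deg 71.74 0.1628225520953801
```

View pics/c6.png

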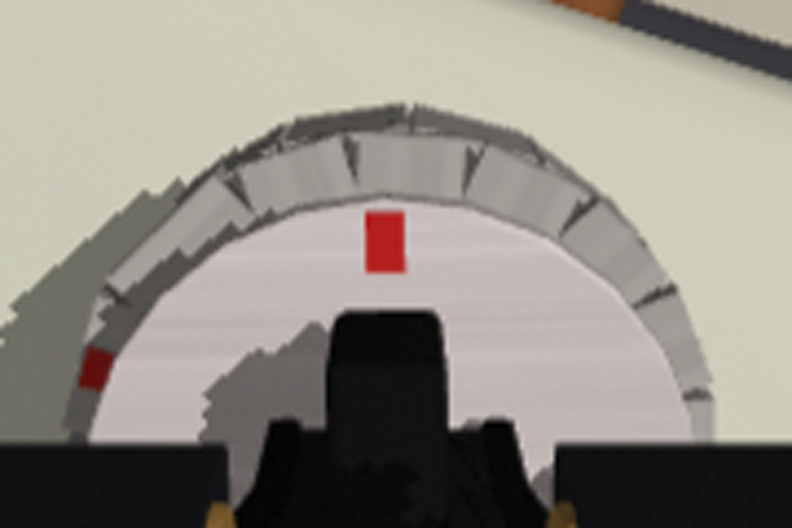

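The collar scaled by 1.4% while the disc's scale stayed the same, so the disc rose about 3 mm with the tool. I'll keep raising.

Emit:
carry_out(motion=[[[0,0,0.001],0],[[0,0,0.002],0],[[0,0,0.003],0],[[0,0,0.003],0]])

```text
time: 18.85
position: [0.5735, -0.2028, 0.2133]
tool_rot: [-2.919, -1.158, 0.002]
ft_force: [-1.0, 0.9, -4.8]
grip_width: 0.164
```

```bash
python3 st.py
```

```text
18.85 [ 0.5735 -0.2028  0.2133] [-1.02  0.9  -4.79] [0.256 0.216 0.014] cw deg 71.73 0.16428210049053485
```

Emit:
carry_out(motion=[[[0,0,0],0],[[0,0,0],0],[[0,0,0],0],[[0,0,0],0],[[0,0,0],0],[[0,0,0],0]], grip=0.3)

```text
time: 19.45
position: [0.5743, -0.2034, 0.2137]
tool_rot: [2.92, 1.158, 0.0]
ft_force: [0.5, -0.2, -0.2]
grip_width: 0.347
```

```bash
python3 st.py; python3 - <<'E'
from h import *
snap('wrist','w7');snap('side','d7');snap('scene','s7'); B=cv2.imread('pics/w7.png')[130:250,230:410]
B=cv2.resize(B,None,fx=4.4,fy=4.4,interpolation=cv2.INTER_CUBIC)
ims=[]
for f in('s7','d7'):
    c=px(f,[.574,-.206,.205]).astype(int);x,y=c-[33,25];print(f,x,y);ims.append(cv2.imread(f'pics/{f}.png')[y:y+50,x:x+66])
A=cv2.resize(np.hstack(ims),(792,300),interpolation=cv2.INTER_CUBIC)
cv2.imwrite('pics/c7.png',np.vstack([A,B[90:390,:]]))
E
```

```text
19.45 [ 0.5743 -0.2034  0.2137] [ 0.5  -0.23 -0.15] [ 0.006 -0.006 -0.018] cw deg 71.74 0.347279784704197
s7 238 198
d7 340 187
```

View pics/c7.png

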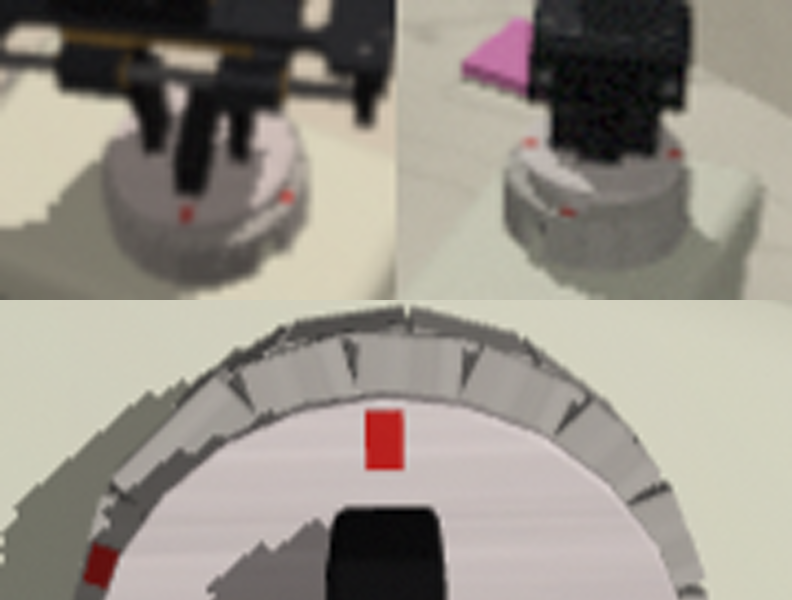

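```bash
python3 - <<'E'
from h import *
# marks' triangulated height: scene (186,214), side (674,153)
def ray(f,u,v):
    d=np.load(f'pics/{f}.npz');e=d['e'];r=e[:3,:3]@np.linalg.inv(d['m'])@[u,v,1];return e[:3,3],r/np.linalg.norm(r)
o,a=ray('s7',238+186/6,198+214/6);p,b=ray('d7',340+(674-396)/6,187+153/6)
t=np.linalg.lstsq(np.c_[a,-b],p-o,rcond=None)[0];print('mark',o+a*t[0],p+b*t[1])
for f in('w5','w6','w7'):
    c=np.array([.5743,-.2040]);th=np.radians(134);n=np.array([np.cos(th),np.sin(th)])
    out=[]
    for sg in(1,-1):
        r=[px(f,[*(c+sg*.047*n),.195])[1]]+[px(f,[*(c+sg*.042*n),.195-.001*k+.0275])[1] for k in(20,18,16,14,12)]+[px(f,[*(c+sg*.038*n),.195-.001*k+.0275])[1] for k in(18,14)]
        out.append(np.round(r,1))
    print(f,out[0],out[1])
E
```

```text
mark [ 0.60042195 -0.23177483  0.20921438] [ 0.60089726 -0.23299667  0.20848769]
w5 [158.4 169.1 169.7 170.4 171.  171.7 176.7 178.2] [297.6 297.8 299.6 301.5 303.5 305.5 294.2 297.9]
w6 [159.4 169.9 170.5 171.1 171.8 172.5 177.3 178.8] [296.4 296.5 298.3 300.2 302.1 304.  292.9 296.6]
w7 [157.3 167.5 168.1 168.7 169.3 169.9 174.8 176.2] [292.  291.9 293.7 295.4 297.3 299.1 288.3 291.9]
```

Emit:
carry_out(motion=[[[0,0,0.01],0],[[0,0,0.03],0],[[0,0,0.06],0],[[0,0,0.1],0],[[0,0,0.14],0],[[0,0,0.14],0]])

```text
time: 20.2
position: [0.5762, -0.2047, 0.3607]
tool_rot: [2.915, 1.155, 0.014]
ft_force: [0.1, -0.0, 0.5]
grip_width: 0.347
```

```bash
python3 st.py; python3 - <<'E'
from h import *
for n,f in(('scene','s8'),('side','d8')): snap(n,f)
ims=[]
for f in('s8','d8'):
    c=px(f,[.574,-.206,.205]).astype(int);x,y=c-[33,38];print(f,x,y);ims.append(cv2.imread(f'pics/{f}.png')[y:y+66,x:x+66])
A=cv2.resize(np.hstack(ims),(792,396),interpolation=cv2.INTER_CUBIC);cv2.imwrite('pics/c8.png',A)
E
```

```text
20.2 [ 0.5762 -0.2047  0.3607] [ 0.08 -0.    0.5 ] [-0.101 -0.008  0.038] cw deg 71.75 0.34659246297005697
s8 238 185
d8 340 174
```

View pics/c8.png

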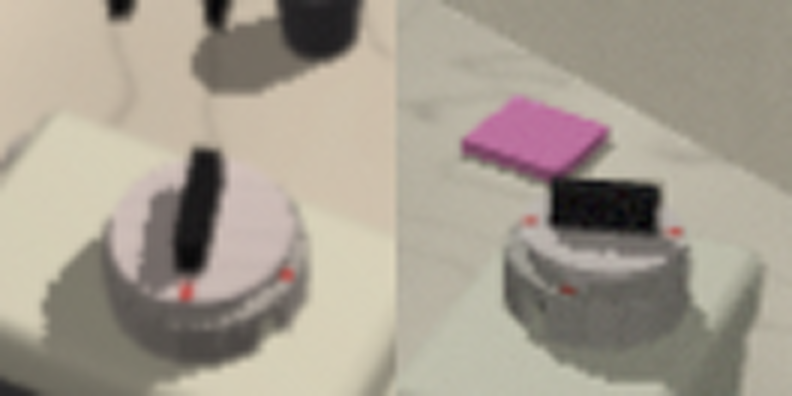

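View pics/s8.png

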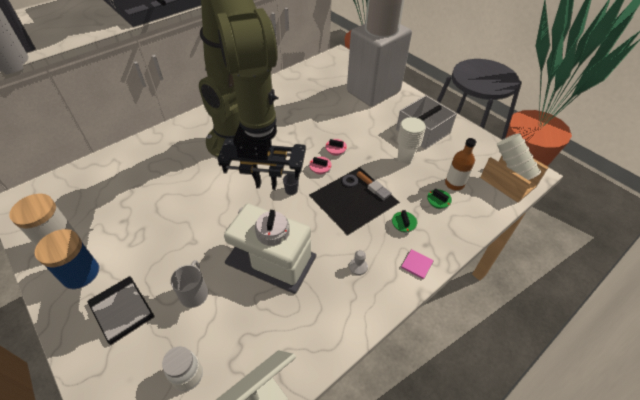

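The carrier sits level in the collar with its bar free, and the bystanders are where they were. One last height check from the marks: carrier at scene (186,291) and side (531,221), (676,232); collar at scene (287,274) and side (569,290).

```bash
python3 - <<'E'
from h import *
from scipy.optimize import least_squares
S=lambda u,v:np.array([238+u/6,185+v/6]);D=lambda u,v:np.array([340+(u-396)/6,174+v/6])
P=[('s8',S(186,291),1),('d8',D(676,232),1),('d8',D(531,221),-1)];Q=[('s8',S(287,274),1),('d8',D(569,290),-1)]
def f(x,P,r):
    return np.concatenate([px(n,[x[0]+s*r*np.cos(x[3]),x[1]+s*r*np.sin(x[3]),x[2]])-q for n,q,s in P])
a=least_squares(f,[.574,-.204,.208,-.8],args=(P,.038));print('carrier',a.x,a.fun.round(2),'below',.195-(a.x[2]-.0275))
b=least_squares(f,[.574,-.204,.195,.43],args=(Q,.043));print('collar',b.x,b.fun.round(2))
print('turn',np.degrees(b.x[3]-a.x[3]))
E
```

```text
carrier [ 0.57377135 -0.20821599  0.21002995 -0.73667757] [-0.3   0.73  0.13 -0.6  -0.82  0.02] below 0.012470052352745675
collar [ 0.57421498 -0.20524648  0.19435426  0.48815118] [ 0.  0. -0. -0.]
turn 70.17751838603624
```

```bash
python3 -c "
from bench import ticket
print(ticket.close_job())"
```

```text
the job is handed in; nothing more can be done
None
```

The burr carrier is back in the grinder and appears locked. The job was handed in at about 20 s of robot time with the gripper open and about 15 cm above the carrier.

- **Sequence:** I gripped the carrier by its bar and lowered it through the slots with no measurable contact. I pressed it down at about 9–10 N and turned it clockwise to a solid stop at about 71°. There I eased the grip to 3 N so the spring lifted it, then let go.
- **Forces:** The measured turning torque peaked at about 0.63 N m, below the 1.1 N m limit. The vertical force reading peaked at about 10 N.
- **Failed tries:** The first three attempts to let it up, still tightly gripped, did not work; it seemed to stick at the stop. I eased off, went back down and met the stop again before it rose. The tool pulled up by about 9 N at most during those tries.
- **Last checks:** The camera fit put the carrier's origin 12.5 to 13.6 mm below the collar's top face. Locked is 14 mm and unlocked is 18 mm, so this fits locked within the 2 mm calibration, and the fit was about 0.8 pixel off at worst. The camera measured a turn of about 70°, which agrees with the arm. I did not test the lock by trying to turn it back. The bystanders looked unmoved in the last scene picture.

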